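# Make the small table saw safe: stop, guard up, offcut cleared

## Task

Make the little table saw ready for its blade change without picking anything up: press the red stop button on its switch box (not the green one), then push the clear blade guard up by its yellow bar, past its balance point, so that it stays raised by itself against its stop. Then push the wooden offcut sideways across the saw table so that it drops into the grey tray hung on the saw's side; only push it, never lift it, and leave the house block, the glue bottle and the red marker where they are.

Things in the scene. Friction and masses are not known exactly. Their poses are not given: they have to be found in the camera images.
- saw: Small grey bench table saw, fixed. Origin on the bench under the middle of its table; x points from its front to its back, y to its left side seen from the front, z up. Aluminium table: x and y -100 to 100 mm, top z = 90. Black switch box on the right: x -95 to 5, y -149 to -99, top z = 75. Rip fence right of the blade: y -76 to -60, top z = 119; its clamp reaches to x = -120, z = 100.
- blade_top (a point): Top of the saw blade, a steel disc in the plane saw y = -15 mm, standing 18 mm above the table; at table level it runs from saw x = -28 to +38 mm.
- stop_button_top (a point): Centre of the top face of the red round stop button, 27 mm across, facing up, on the switch box at saw x = -68, y = -124, z = 93.5 mm. The green start button of the same size sits 46 mm behind it (saw x = -22 mm).
- stop_button (a joint): Travel of the red button, m: 0 out, 0.006 fully pressed. Spring-loaded, about 5 N fully down, springs back when released.
- start_button (a joint): Travel of the green button, m: 0 out, 0.006 fully pressed. It must not be pressed.
- guard (a joint): Blade guard angle, rad: 0 = down over the blade, grows as its front swings up and back, 1.85 = on its open stop, leaning back. A steel counterweight sits on a rod behind and above the hinge: below a balance point at about 0.9 rad the guard falls shut by itself, beyond it it falls open by itself. 1 to 1.5 N upward at the yellow bar lifts it from shut; lightly damped.
- guard_hinge (a point): Middle of the guard's hinge pin, fixed to the saw at saw x = 72, y = -15, z = 150 mm, on a post 35 mm wide; the hinge axis is the saw's y axis. With the guard shut the counterweight (36 mm thick) stands above it, up to z = 230 mm; with the guard open the yellow bar is the highest point, z = 315 mm.
- guard_bar (a point): Middle of the yellow push bar at the guard's front: round, 13 mm thick, 76 mm long, along the saw's y, held from behind at its middle by a 9 mm rod. 168 mm from the hinge axis; guard shut: saw x = -95, y = -15, z = 164 mm, with free space under it down to the table. The clear hood, 52 mm wide, begins 30 mm behind the bar and reaches down to 5 mm above the table.
- offcut_tray: Grey open tray fixed to the left side of the saw, 170 (x) x 78 (y) x 42 mm high, walls and floor 4 mm. Origin at the centre of its underside (saw x = -40, y = 140.5, z = 38 mm), axes as the saw's. Its rim is 10 mm below the saw table's top, and it begins at the table's left edge.
- offcut_center (a point): Centre of the loose pale wooden offcut, a block 60 x 24 x 16 mm (18 g) lying flat on the saw table left of the blade, near the front; its x axis is its length, roughly along the saw's x; its top is 16 mm above the table.
- house_block: Small grey model house, 34 x 40 x 44 mm, standing loose on the rear left corner of the saw table; origin at the centre of its underside. Leave it alone.
- glue_bottle: Small glue bottle with yellow label, 34 mm across, 92 mm high, standing loose on the bench to the left of the saw; origin at the centre of its underside. Leave it alone.
- red_marker: Red-capped white marker, 139 mm long, 18 mm thick, lying loose on the bench at the right front of the saw; origin at its middle, on its underside, its length along its y axis. Leave it alone.
Not all that is in view belongs to the job. What is shaped like the part that bears offcut_center but blue is not meant.

How it is judged:
By the outcome, as a careful person would: the job done as asked, in the order asked, and still so for the second after the job is handed in, with the robot touching nothing.
It also fails if it takes over 54 s, if anything falls off the work surface, if the arm or the gripper's body presses on something with over 40 N, if the wrist force passes 120 N, or if a joint passes its speed limit or range.

## Robot

A 6-joint arm with a two-finger parallel gripper is mounted at the origin on a cart in front of the work surface, level with it; the furniture and walls round the work are solid. World frame = base frame: x ahead of the robot, y to its left, z up, the work surface at z = 0. Lengths are in mm, angles in degrees, forces in N, time in s.
With the tool pointing down it reaches from about 300 to 850 mm from the base axis. Payload 4.2 kg.
Tool frame: the origin (TCP) lies midway between the tips of the shut fingers; the grasp point (between the pads) lies 19 mm behind it (env.tcp_to_grasp is the distance from the TCP to the grasp point, in mm); z points along the fingers, x is the direction in which the jaws open and shut, and the axes are right-handed (so a half turn about z gives the same grasp; the last joint's range is limited). The gripper opens to 91 mm and grips with 3 to 60 N. Pads are 32 mm wide; open, the fingers measure 118 mm over their backs; the gripper's body (76 mm by 178 mm) begins 60 mm behind the grasp point.
Start: joints at [69.442, 18.312, 89.639, -0, 72.044, -1.146], TCP at [191.107, 542.329, 213.976] pointing down, gripper open.
Joint ranges: [-177.97, 177.97], [-48.28, 115.42], [12.27, 149.76], [-77.06, 257.06], [2.81, 150.46], [-146.56, 146.56]. Speed limits (degrees/s): [147.25, 147.25, 180, 180, 180, 180].

## Interface

Orientations are given as [roll, pitch, yaw] about the fixed x, y, z axes, in that order (R = Rz(yaw) Ry(pitch) Rx(roll)).
In Python, from workcell import env gives the robot as it stands.
- The arm moves only by the tool drive_tool, never from a script. Its argument "motion" is a list of rows, each a list of 2 entries, a list of its own where there are three numbers: the shift along the world's x, y, z in m, then the turn, a rotation vector about the world's x, y, z in rad. In form: [[[dx, dy, dz], [wx, wy, wz]], ...]. A call has exactly 10 rows; each row shifts and turns the commanded pose from where the row before left it; what a row does not reach is not made up. A row lasts 1/12 s, in which the tool goes at most 41.7 mm and 7.16 degrees, less where a joint would pass 70% of its speed; a pose out of reach is approached as far as the arm can. A call is refused whole if a number of a shift passes 0.0417 or a number of a turn 0.125, either way. A call with a gripper value outside its range is refused whole. "claw" is the opening, from 0 (shut) to 1 (fully open), set as the call begins (left out, the last holds). The fingers move at their own pace and stop on an object; "force" is the grip in N (left out, the last holds). Time passes only in rows, so rows that do not move let the fingers close, or fill a call up. It gives the time, the measured TCP pose, the force and the opening at its end, in the units of the state.
- env.state(): the state, without advancing time (a new reading comes with each control period).
- env.grab_frame(name): name is "side" or "top" or "wrist"; returns the picture (420x560x3 uint8, red, green, blue); there is no depth.
- env.camera_params(name): a dict with "fov_y" (degrees; the focal length in pixels is half the picture's height over the tangent of half this angle, whatever the lens; pixels are square), "cx", "cy" (the principal point, pixels), "pose" (4x4, takes a point from camera to world coordinates). Camera axes: x right, y down, z forward; pixel columns grow to the right and rows downward; lengths in mm; the calibration is good to about 2 mm. A picture is of the moment at which its call begins: read the wrist's pose just before it. camera_params takes no time and is no camera call; for the wrist camera it gives the pose at the moment of the call.
- env.job_done(): hands the job in, once; it reports no verdict.
The state is a dict: "time_s": time; "qpos": joint angles; "qvel": joint speeds; "effort": joint torques, N m; "ee_pos": TCP position; "ee_rot": TCP orientation; "force": force on the tool from outside, world axes, zero at the start; "torque": the same for the moment, N m; "gripper_width": finger opening in mm.
Only numpy, scipy, OpenCV 4.12 (cv2) and the standard library are available. Lean on these libraries where they do the work, as an engineer would, in place of code of your own. Each camera call takes 0.05 s, during which the arm holds its last target.

## Working session

There is one attempt and no reset: what is moved stays moved. The work goes in short steps, Python scripts to look and compute and a tool call to move; the robot and the scene stay as the last step left them, time stands still between calls to the robot, and variables do not carry over. Pictures are saved under pics/ and viewed, and the job is handed in when it is done.

Besides the shell and the picture viewer there is one more tool, called after "Emit:" by a JSON object that holds its "api" and its "payload", one argument or row to a line. drive_tool: Moves the arm, as the interface text tells. Its arguments: {"type":"object","properties":{"motion":{"type":"array","items":{"type":"array"}},"claw":{"type":"number"},"force":{"type":"number"}},"required":["motion"]}

```bash
ls; mkdir -p pics; python3 - <<'E'
from workcell import env
import cv2
print(env.state())
for n in ("side","top","wrist"):
    p=env.camera_params(n); print(n,p)
    im=env.grab_frame(n); cv2.imwrite(f"pics/{n}0.png",im[:,:,::-1])
E
```

```text
pics
{'time_s': 0.0, 'qpos': array([ 6.94419365e+01,  1.83522573e+01,  8.97064186e+01, -6.47041335e-04,
        7.20436275e+01, -1.14703882e+00]), 'qvel': array([-0.0585516 ,  0.02100441, -0.11289898,  0.08493972,  0.01351629,
        0.05504413]), 'effort': array([-9.65056970e-04, -4.12471211e+01, -2.31968486e+01,  7.28436001e-02,
        4.58265329e-02, -1.33359613e-04]), 'ee_pos': array([190.93310418, 541.83906575, 213.11401972]), 'ee_rot': array([-1.79998567e+02,  1.02295213e-01,  7.05891766e+01]), 'force': array([ 0.16252631, -0.27158857, -0.09055352]), 'torque': array([0.01079889, 0.019048  , 0.02678083]), 'gripper_width': 91.10480157612669}
side {'fov_y': 45.87874844490625, 'cx': 284.8394197003272, 'cy': 212.08290586180516, 'pose': array([[-9.98730502e-01, -2.21801754e-02,  4.52263678e-02,
         4.62073488e+02],
       [-4.89041153e-02,  6.42145595e-01, -7.65021191e-01,
         1.24193859e+03],
       [-1.20736086e-02, -7.66261754e-01, -6.42415094e-01,
         8.57944140e+02],
       [ 0.00000000e+00,  0.00000000e+00,  0.00000000e+00,
         1.00000000e+00]])}
top {'fov
[... 159 characters left out ...]
60e+02],
       [-9.99704534e-01, -3.25452294e-03, -2.40884395e-02,
         4.08914098e+02],
       [ 2.42707417e-02, -7.93187903e-02, -9.96553792e-01,
         1.37871255e+03],
       [ 0.00000000e+00,  0.00000000e+00,  0.00000000e+00,
         1.00000000e+00]])}
wrist {'fov_y': 61.7767612910288, 'cx': 285.7378911708129, 'cy': 210.12485865550343, 'pose': array([[ 3.31841210e-01,  9.17443821e-01,  2.19495434e-01,
         1.29177468e+02],
       [ 9.43334796e-01, -3.22502651e-01, -7.81760941e-02,
         5.63422287e+02],
       [-9.34315010e-04,  2.32999730e-01, -9.72476351e-01,
         3.84776127e+02],
       [ 0.00000000e+00,  0.00000000e+00,  0.00000000e+00,
         1.00000000e+00]])}
```

View pics/top0.png

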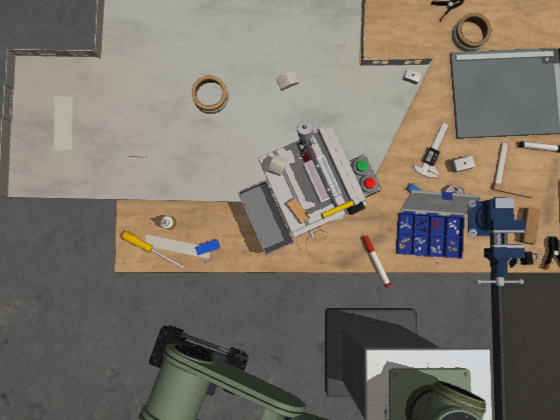

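View pics/side0.png

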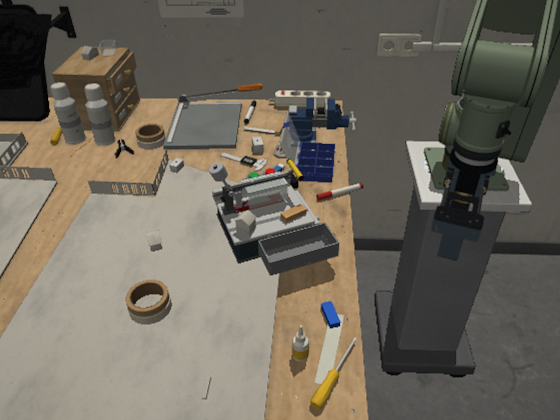

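View pics/wrist0.png

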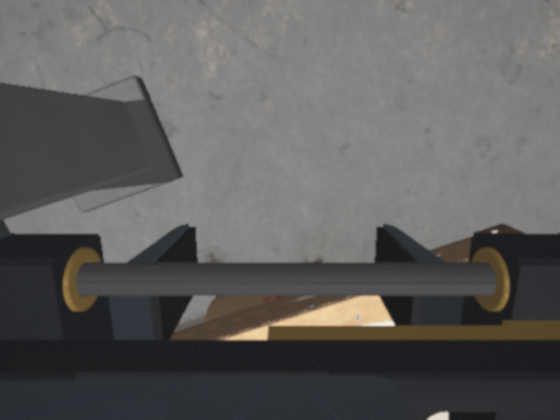

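The top view shows the saw around (310,190), with the red button at (369,183), the green at (363,165), the yellow bar at (338,209), the offcut at (296,209) and the tray at (265,217). The blue block at (207,246) is the decoy. I'll zoom in for measuring.

```bash
cat > h.py <<'E'
import numpy as np, cv2
from workcell import env
F=lambda p:210/np.tan(np.radians(p["fov_y"]/2))
def ray(n,u,v,P=None):
    p=P or env.camera_params(n); f=F(p)
    d=p["pose"][:3,:3]@np.array([(u-p["cx"])/f,(v-p["cy"])/f,1]); return p["pose"][:3,3],d
def onz(n,u,v,z):
    o,d=ray(n,u,v); return o+d*(z-o[2])/d[2]
def proj(n,X,P=None):
    p=P or env.camera_params(n); c=p["pose"][:3,:3].T@(np.array(X)-p["pose"][:3,3]); f=F(p)
    return np.array([p["cx"]+f*c[0]/c[2],p["cy"]+f*c[1]/c[2]])
def tri(a,b):
    A=[];B=[]
    M=np.zeros((3,3));r=np.zeros(3)
    L=[]
    for n,u,v in (a,b):
        o,d=ray(n,u,v);d=d/np.linalg.norm(d);Q=np.eye(3)-np.outer(d,d);M+=Q;r+=Q@o;L.append((o,Q))
    X=np.linalg.solve(M,r); return X,[float(np.linalg.norm(Q@(X-o))) for o,Q in L]
E
python3 - <<'E'
from h import *
t=cv2.imread("pics/top0.png"); s=cv2.imread("pics/side0.png")
cv2.imwrite("pics/topz.png",cv2.resize(t[110:260,230:390],None,fx=5,fy=4*1.25//1,interpolation=cv2.INTER_CUBIC)[:600*2])
c=t[115:265,230:390]; cv2.imwrite("pics/topz.png",cv2.resize(c,None,fx=4,fy=4,interpolation=cv2.INTER_CUBIC))
c=s[150:280,200:380]; cv2.imwrite("pics/sidez.png",cv2.resize(c,None,fx=4,fy=4,interpolation=cv2.INTER_CUBIC))
def blobs(im,lo,hi,x0,y0,x1,y1):
    h=cv2.cvtColor(im,cv2.COLOR_BGR2HSV)[y0:y1,x0:x1]
    m=cv2.inRange(h,np.array(lo),np.array(hi))
    n,l,st,ce=cv2.connectedComponentsWithStats(m)
    return [(st[i][4],(ce[i]+[x0,y0]).round(2),st[i][:4]) for i in range(1,n) if st[i][4]>8]
for nm,im,b in (("top",t,(230,110,400,260)),("side",s,(200,150,380,280))):
    for cn,lo,hi in (("red",(0,180,80),(6,255,255)),("red2",(170,180,80),(180,255,255)),("green",(50,120,50),(85,255,255)),("yel",(20,180,120),(33,255,255)),("wood",(8,100,90),(18,220,255))):
        print(nm,cn,blobs(im,lo,hi,*b))
E
```

```text
top red [(np.int32(82), array([369.32, 182.6 ]), array([135,  68,  10,  10], dtype=int32)), (np.int32(87), array([367.93, 243.59]), array([133, 126,  11,  16], dtype=int32))]
top red2 []
top green [(np.int32(90), array([361.5, 165.5]), array([126,  51,  12,  10], dtype=int32))]
top yel [(np.int32(155), array([337.9 , 208.54]), array([92, 91, 32, 17], dtype=int32))]
top wood [(np.int32(6804), array([335.46, 225.5 ]), array([  0,  19, 170, 131], dtype=int32)), (np.int32(247), array([297.87, 210.29]), array([58, 88, 21, 25], dtype=int32))]
side red [(np.int32(33), array([269.3 , 170.79]), array([66, 19,  9,  5], dtype=int32)), (np.int32(54), array([323.89, 194.69]), array([117,  42,  15,   7], dtype=int32))]
side red2 []
side green [(np.int32(38), array([252.97, 174.71]), array([49, 23, 10,  5], dtype=int32))]
side yel [(np.int32(82), array([294.06, 167.89]), array([88,  9, 14, 18], dtype=int32))]
side wood [(np.int32(105), array([206.51, 159.88]), array([ 0,  0, 18, 21], dtype=int32)), (np.int32(19), array([219.68, 153.47]), array([16,  1, 10,  6], dtype=int32)), (np.int32(45), array([
[... 489 characters left out ...]
.41]), array([73, 10,  9,  7], dtype=int32)), (np.int32(10), array([284.5, 169.9]), array([82, 19,  6,  3], dtype=int32)), (np.int32(195), array([307.87, 188.58]), array([98, 31, 23, 22], dtype=int32)), (np.int32(25), array([330.68, 185.64]), array([128,  32,   8,   8], dtype=int32)), (np.int32(14), array([324.29, 191.5 ]), array([118,  40,  13,   4], dtype=int32)), (np.int32(1236), array([341.38, 243.21]), array([104,  44,  52,  86], dtype=int32)), (np.int32(137), array([319.01, 211.32]), array([111,  51,  16,  22], dtype=int32)), (np.int32(166), array([292.61, 211.23]), array([81, 55, 25, 17], dtype=int32)), (np.int32(67), array([289.73, 275.39]), array([ 83, 120,  13,  10], dtype=int32))]
```

View pics/topz.png

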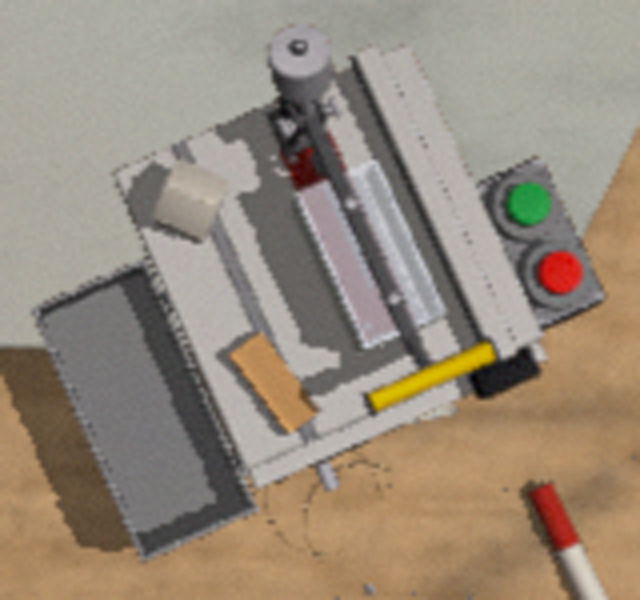

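View pics/sidez.png

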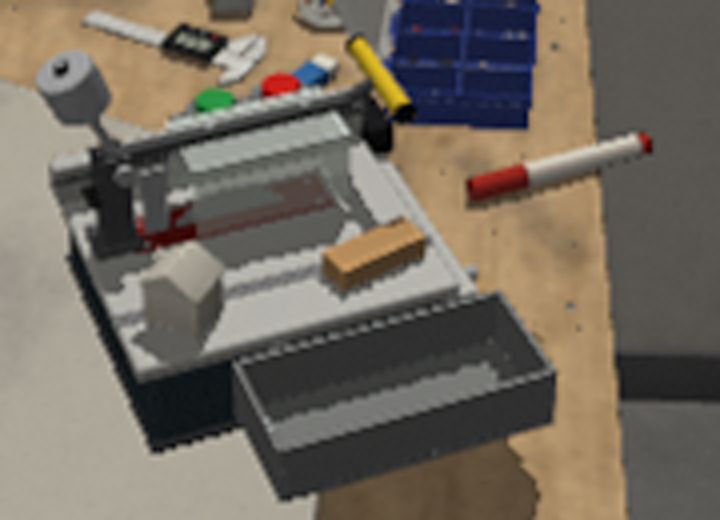

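```bash
cat >> h.py <<'E'
E
python3 - <<'E'
from h import *
from scipy.optimize import least_squares
tz=lambda a,b:((a+.5)/4-.5+230,(b+.5)/4-.5+115)
sz=lambda a,b:((a+.5)/4-.5+200,(b+.5)/4-.5+150)
obs=[("top",(369.3,182.6),(-68,-124,93.5)),("top",tz(528,204),(-22,-124,93.5)),("top",tz(433,377),(-95,-15,166)),
("top",tz(252,487),(-100,100,90)),("top",tz(113,172),(100,100,90)),("top",tz(37,310),(45,179.5,80)),("top",tz(143,558),(-125,179.5,80)),
("side",sz(281,85),(-68,-124,93.5)),("side",sz(215,100),(-22,-124,93.5)),("side",sz(382,76),(-95,-15,164)),("side",sz(137,378),(100,100,90)),
("side",sz(555,372),(-125,179.5,80)),("side",sz(278,448),(45,179.5,80))]
def T(p,X):
    c,s=np.cos(p[2]),np.sin(p[2]); return np.array([p[0]+c*X[0]-s*X[1],p[1]+s*X[0]+c*X[1],X[2]])
f=lambda p:np.concatenate([proj(n,T(p,X))-uv for n,uv,X in obs])
r=least_squares(f,[450,350,0.4],loss="soft_l1")
print(r.x,np.degrees(r.x[2]));print(f(r.x).reshape(-1,2).round(2))
np.save("saw.npy",r.x)
p=r.x
# single-plane check
for n,uv,X in obs: print(n,X,onz(n,*uv,X[2]).round(1),T(p,X).round(1))
# offcut top corners z=106
R=lambda w:[np.cos(p[2])*(w[0]-p[0])+np.sin(p[2])*(w[1]-p[1]),-np.sin(p[2])*(w[0]-p[0])+np.cos(p[2])*(w[1]-p[1])]
for a,b in ((231,350),(258,334),(316,410),(292,432)):
    w=onz("top",*tz(a,b),104); print("offcut",w.round(1),np.round(R(w),1))
for a,b in ((322,255),(410,218),(426,243),(336,285)):
    w=onz("side",*sz(a,b),106); print("offcut s",w.round(1),np.round(R(w),1))
for a,b in ((152,215),(188,165),(228,185),(203,242)):
    w=onz("top",*tz(a,b),120); print("house top",np.round(R(w),1))
for a,b in ((533,488),(586,600)):
    w=onz("top",*tz(a,b),9); print("marker",w.round(1),np.round(R(w),1))
for q in (R(onz("top",390,286,9)),R(onz("side",362,185,9)),R(onz("side",317,197,9))):print(q)
E
```

```text
[5.74745303e+02 3.01526341e+02 4.22698595e-01] 24.21884549482647
[[ 0.43 -0.13]
 [ 0.18 -0.3 ]
 [-0.29 -0.37]
 [-1.58 -4.16]
 [-0.55 -0.5 ]
 [-2.15 -0.79]
 [-0.25  1.12]
 [ 0.23 -0.39]
 [ 0.38 -0.3 ]
 [-0.09 -0.39]
 [ 0.48 -2.84]
 [ 1.25 -1.52]
 [ 0.37 -0.35]]
top (-68, -124, 93.5) [563.3 161.6  93.5] [563.6 160.5  93.5]
top (-22, -124, 93.5) [604.8 179.9  93.5] [605.5 179.4  93.5]
top (-95, -15, 166) [493.4 248.2 166. ] [494.3 248.9 166. ]
top (-100, 100, 90) [432.5 347.9  90. ] [442.5 351.7  90. ]
top (100, 100, 90) [623.7 432.4  90. ] [624.9 433.7  90. ]
top (45, 179.5, 80) [540.2 478.4  80. ] [542.1 483.7  80. ]
top (-125, 179.5, 80) [389.8 413.4  80. ] [387.1 413.9  80. ]
side (-68, -124, 93.5) [564.1 162.3  93.5] [563.6 160.5  93.5]
side (-22, -124, 93.5) [606.4 180.8  93.5] [605.5 179.4  93.5]
side (-95, -15, 164) [494.  250.5 164. ] [494.3 248.9 164. ]
side (100, 100, 90) [624.8 443.   90. ] [624.9 433.7  90. ]
side (-125, 179.5, 80) [390.1 419.1  80. ] [387.1 413.9  80. ]
side (45, 179.5, 80) [542.9 484.8  80. ] [542.1 483.7  80. ]
offcut [514.  361.1 104. ] [-30.9  79.2]
offcut [523.7 344.9 104. ] [-28.8  60.5]
offcut [478.2 310.3 104. ] [-84.5  47.6]
offcut [465.  324.6 104. ] [-90.6  66.1]
offcut s [525.9 351.6 106. ] [-24.   65.7]
offcut s [474.9 315.3 106. ] [-85.4  53.5]
offcut s [465.  338.5 106. ] [-85.   78.7]
offcut s [516.3 378.2 106. ] [-21.9  93.9]
house top [60.4 90.2]
house top [79.1 58.5]
house top [58.5 41.6]
house top [33.4 69.2]
marker [434.3 163.6   9. ] [-184.7  -68.2]
marker [362.8 130.3   9. ] [-263.5  -69.2]
[np.float64(-327.25756333384663), np.float64(-78.76408660196786)]
[np.float64(-323.7628567455431), np.float64(-71.1372823117184)]
[np.float64(-183.02466783930987), np.float64(-69.36094259980297)]
```

Saw pose: (574.7, 301.5), yaw 24.2°. The residuals are about 0.4 px on the sharp points, and both views agree. The offcut centre is at about saw (-58, 64), turned about 12° from the saw's x. First I shut the fingers, line the jaws up with the saw's x, and go above the red button.

Emit:
{"api": "drive_tool", "payload": {
  "motion": [
    [[0.025,-0.0256,0.002],[0,0,-0.081]],
    [[0.025,-0.0256,0.002],[0,0,-0.081]],
    [[0.025,-0.0256,0.002],[0,0,-0.081]],
    [[0.025,-0.0256,0.002],[0,0,-0.081]],
    [[0.025,-0.0256,0.002],[0,0,-0.081]],
    [[0.025,-0.0256,0.002],[0,0,-0.081]],
    [[0.025,-0.0256,0.002],[0,0,-0.081]],
    [[0.025,-0.0256,0.002],[0,0,-0.081]],
    [[0.025,-0.0256,0.002],[0,0,-0.081]],
    [[0.025,-0.0256,0.002],[0,0,-0.081]]
  ],
  "claw": 0
}}

```text
time_s: 0.98
ee_pos: [441.9, 284.8, 233.9]
ee_rot: [-180.0, 0.0, 23.9]
force: [1.3, 0.7, -0.4]
gripper_width: 27.6
```

Emit:
{"api": "drive_tool", "payload": {
  "motion": [
    [[0.0241,-0.025,0],[0,0,0]],
    [[0.0241,-0.025,0],[0,0,0]],
    [[0.0241,-0.025,0],[0,0,0]],
    [[0.0241,-0.025,0],[0,0,0]],
    [[0.0241,-0.025,-0.01],[0,0,0]],
    [[0,0,-0.035],[0,0,0]],
    [[0,0,-0.035],[0,0,0]],
    [[0,0,-0.025],[0,0,0]],
    [[0,0,0],[0,0,0]],
    [[0,0,0],[0,0,0]]
  ]
}}

```text
time_s: 1.82
ee_pos: [560.9, 161.1, 128.0]
ee_rot: [-180.0, 0.2, 24.2]
force: [0.4, 0.3, 0.5]
gripper_width: 0.4
```

```bash
python3 - <<'E'
from h import *
s=env.state(); print({k:np.round(v,2) for k,v in s.items()})
p=np.load("saw.npy"); c,q=np.cos(p[2]),np.sin(p[2]); d=s["ee_pos"][:2]-p[:2]; print("saw",c*d[0]+q*d[1],-q*d[0]+c*d[1])
a=env.grab_frame("side"); b=env.grab_frame("top")
im=np.hstack([cv2.resize(a[110:290,200:400],None,fx=2,fy=2),cv2.resize(b[110:290,230:430],None,fx=2,fy=2)])
cv2.imwrite("pics/c1.png",im[:,:,::-1])
E
```

```text
{'time_s': np.float64(1.82), 'qpos': array([14.89, 22.92, 95.68,  0.  , 61.58, -9.28]), 'qvel': array([ 0.26, -2.23, -3.64,  0.03,  0.13, -0.03]), 'effort': array([ -0.19, -41.25, -19.51,   0.05,   0.11,  -0.  ]), 'ee_pos': array([560.93, 161.11, 128.02]), 'ee_rot': array([-1.7997e+02,  1.7000e-01,  2.4170e+01]), 'force': array([0.44, 0.33, 0.49]), 'torque': array([-0.05, -0.  , -0.04]), 'gripper_width': np.float64(0.44)}
saw -70.19746722621798 -122.39290520614436
```

View pics/c1.png

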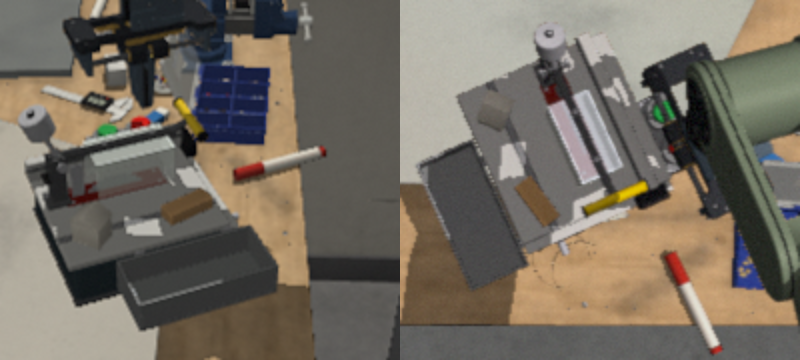

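The fingers are over the red button and the green one is clear in the top view at (660,112). Pressing slowly.

Emit:
{"api": "drive_tool", "payload": {
  "motion": [
    [[0,0,-0.015],[0,0,0]],
    [[0,0,-0.012],[0,0,0]],
    [[0,0,-0.004],[0,0,0]],
    [[0,0,-0.003],[0,0,0]],
    [[0,0,-0.003],[0,0,0]],
    [[0,0,-0.002],[0,0,0]],
    [[0,0,-0.001],[0,0,0]],
    [[0,0,-0.001],[0,0,0]],
    [[0,0,0],[0,0,0]],
    [[0,0,0],[0,0,0]]
  ]
}}

```text
time_s: 2.75
ee_pos: [562.2, 161.7, 91.6]
ee_rot: [180.0, -0.2, 24.2]
force: [-5.4, -2.0, 17.3]
gripper_width: 0.6
```

17 N at z 91.6, about 4 mm higher than I expected full travel. I'll look before pressing further.

```bash
python3 - <<'E'
from h import *
s=env.state(); print({k:np.round(v,2) for k,v in s.items()})
a=env.grab_frame("side"); b=env.grab_frame("wrist")
cv2.imwrite("pics/c2s.png",cv2.resize(a[100:220,200:340],None,fx=5,fy=5,interpolation=cv2.INTER_CUBIC)[:,:,::-1])
cv2.imwrite("pics/c2w.png",b[:,:,::-1])
E
```

```text
{'time_s': np.float64(2.75), 'qpos': array([ 1.491e+01,  2.488e+01,  9.840e+01,  2.000e-02,  5.654e+01,
       -9.280e+00]), 'qvel': array([-0.03, -0.01,  0.09,  0.02, -0.1 , -0.03]), 'effort': array([ -0.44, -34.83, -17.82,  -0.12,  -1.84,   0.  ]), 'ee_pos': array([562.19, 161.7 ,  91.59]), 'ee_rot': array([179.99,  -0.18,  24.18]), 'force': array([-5.42, -2.04, 17.25]), 'torque': array([-0.27,  1.13,  0.02]), 'gripper_width': np.float64(0.56)}
```

View pics/c2s.png

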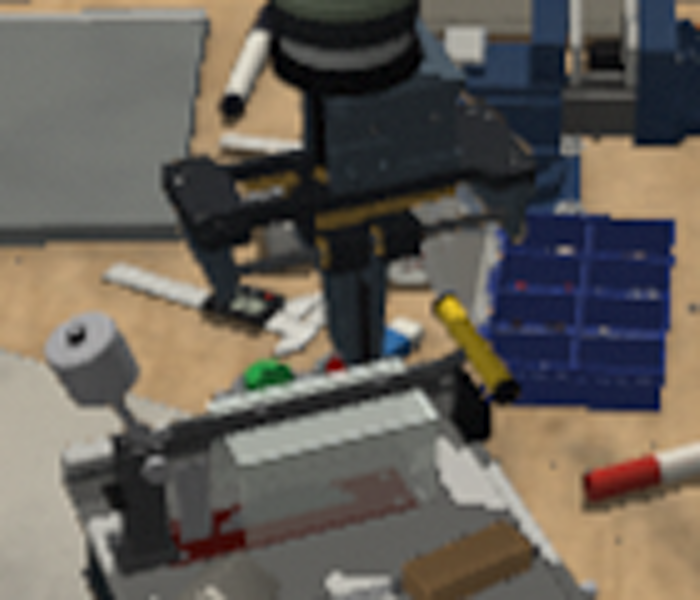

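View pics/c2w.png

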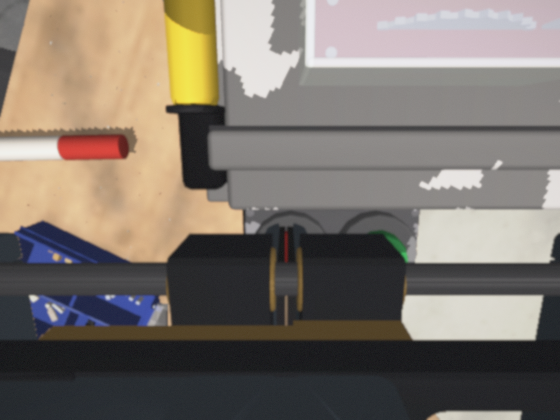

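Emit:
{"api": "drive_tool", "payload": {
  "motion": [
    [[0,0,0.003],[0,0,0]],
    [[0,0,0.002],[0,0,0]],
    [[0,0,0],[0,0,0]],
    [[0,0,0],[0,0,0]],
    [[0,0,0],[0,0,0]],
    [[0,0,0],[0,0,0]],
    [[0,0,0],[0,0,0]],
    [[0,0,0],[0,0,0]],
    [[0,0,0],[0,0,0]],
    [[0,0,0],[0,0,0]]
  ]
}}

```text
time_s: 3.68
ee_pos: [562.1, 161.6, 93.1]
ee_rot: [-180.0, -0.1, 24.2]
force: [1.1, 2.2, 4.2]
gripper_width: 0.6
```

Emit:
{"api": "drive_tool", "payload": {
  "motion": [
    [[0,0,0.002],[0,0,0]],
    [[0,0,0],[0,0,0]],
    [[0,0,0],[0,0,0]],
    [[0,0,0],[0,0,0]],
    [[0,0,0],[0,0,0]],
    [[0,0,0],[0,0,0]],
    [[0,0,0],[0,0,0]],
    [[0,0,0],[0,0,0]],
    [[0,0,0],[0,0,0]],
    [[0,0,0],[0,0,0]]
  ]
}}

```text
time_s: 4.52
ee_pos: [561.8, 161.2, 95.0]
ee_rot: [180.0, -0.0, 24.2]
force: [2.7, 0.2, 2.4]
gripper_width: 0.4
```

Emit:
{"api": "drive_tool", "payload": {
  "motion": [
    [[0,0,0.004],[0,0,0]],
    [[0,0,0],[0,0,0]],
    [[0,0,0],[0,0,0]],
    [[0,0,0],[0,0,0]],
    [[0,0,0],[0,0,0]],
    [[0,0,0],[0,0,0]],
    [[0,0,0],[0,0,0]],
    [[0,0,0],[0,0,0]],
    [[0,0,0],[0,0,0]],
    [[0,0,0],[0,0,0]]
  ]
}}

```text
time_s: 5.35
ee_pos: [561.6, 161.3, 98.9]
ee_rot: [-180.0, 0.0, 24.2]
force: [0.2, -0.1, -0.1]
gripper_width: 0.2
```

The spring force vanishes above about 97.5, and the hard stop was at 91.6. That is the full 6 mm of travel, so the red button was pressed. Tool heights read about 4 mm high against the saw's figures. Next I go to the front of the guard with the jaw axis along saw y, then tilt forward.

Emit:
{"api": "drive_tool", "payload": {
  "motion": [
    [[0,0,0.04],[0,0,0]],
    [[0,0,0.04],[0,0,0]],
    [[-0.0193,0.0061,0.03],[0,0,0.12]],
    [[-0.0193,0.0061,0.03],[0,0,0.12]],
    [[-0.0193,0.0061,0.02],[0,0,0.12]],
    [[-0.0193,0.0061,0],[0,0,0.12]],
    [[-0.0193,0.0061,0],[0,0,0.12]],
    [[-0.0193,0.0061,0],[0,0,0.12]],
    [[-0.0193,0.0061,0],[0,0,0.12]],
    [[-0.0193,0.0061,0],[0,0,0.12]]
  ]
}}

```text
time_s: 6.18
ee_pos: [406.1, 210.2, 259.1]
ee_rot: [180.0, -0.0, 79.5]
force: [-0.4, -0.5, -0.7]
gripper_width: 0.8
```

Emit:
{"api": "drive_tool", "payload": {
  "motion": [
    [[0,0,0],[0,0,0.1222]],
    [[0,0,0],[0,0,0.1222]],
    [[0,0,0],[0,0,0.1222]],
    [[0,0,0],[0,0,0.1222]],
    [[0,0,0],[0,0,0.1222]],
    [[0,0,0],[0.0322,-0.0716,0]],
    [[0,0,0],[0.0322,-0.0716,0]],
    [[0,0,0],[0.0322,-0.0716,0]],
    [[0,0,0],[0.0322,-0.0716,0]],
    [[0,0,0],[0.0322,-0.0716,0]]
  ]
}}

```text
time_s: 7.02
ee_pos: [407.2, 210.1, 259.5]
ee_rot: [157.3, -0.0, 114.2]
force: [0.5, -0.9, 0.9]
gripper_width: 0.5
```

```bash
cat >> h.py <<'E'
from scipy.spatial.transform import Rotation as Ro
def st():
    s=env.state(); p=np.load("saw.npy"); c,q=np.cos(p[2]),np.sin(p[2])
    M=np.array([[c,q,0],[-q,c,0],[0,0,1]]); d=s["ee_pos"]-[p[0],p[1],0]
    R=Ro.from_euler("xyz",s["ee_rot"],degrees=True).as_matrix()
    print("t",s["time_s"],"q",s["qpos"].round(1),"tcp",s["ee_pos"].round(1),"saw tcp",(M@d).round(1),"F",s["force"].round(1))
    print("tool axes in saw:\n",(M@R).round(3))
E
python3 -c "
from h import *
st()"
```

```text
t 7.0167 q [ 26.5  -5.6 114.7  -1.2  48.2 -87.1] tcp [407.2 210.1 259.5] saw tcp [-190.3  -14.6  259.5] F [ 0.5 -0.9  0.9]
tool axes in saw:
 [[ 0.     0.922  0.387]
 [ 1.    -0.001  0.   ]
 [ 0.     0.387 -0.922]]
```

Emit:
{"api": "drive_tool", "payload": {
  "motion": [
    [[0,0,-0.02],[0.0322,-0.0716,0]],
    [[0,0,-0.02],[0.0322,-0.0716,0]],
    [[0,0,-0.02],[0.0322,-0.0716,0]],
    [[0,0,-0.02],[0.0322,-0.0716,0]],
    [[0,0,-0.02],[0.0322,-0.0716,0]],
    [[0.009,0.004,-0.015],[0,0,0]],
    [[0.009,0.004,-0.01],[0,0,0]],
    [[0.009,0.004,0],[0,0,0]],
    [[0.009,0.004,0],[0,0,0]],
    [[0,0,0],[0,0,0]]
  ]
}}

```text
time_s: 7.85
ee_pos: [444.1, 218.0, 164.5]
ee_rot: [138.8, 0.9, 113.2]
force: [-0.4, 0.6, 0.2]
gripper_width: 0.7
```

```bash
python3 - <<'E'
from h import *
st()
a=env.grab_frame("side"); b=env.grab_frame("top")
im=np.hstack([cv2.resize(a[80:280,200:400],None,fx=2,fy=2),cv2.resize(b[110:310,230:430],None,fx=2,fy=2)])
cv2.imwrite("pics/c3.png",im[:,:,::-1])
E
```

```text
t 7.85 q [ 27.    0.  135.5 -44.1   4.6 -43.7] tcp [444.1 218.  164.5] saw tcp [-153.4  -22.6  164.5] F [-0.4  0.6  0.2]
tool axes in saw:
 [[ 0.018  0.752  0.659]
 [ 1.    -0.003 -0.024]
 [-0.016  0.659 -0.752]]
```

View pics/c3.png

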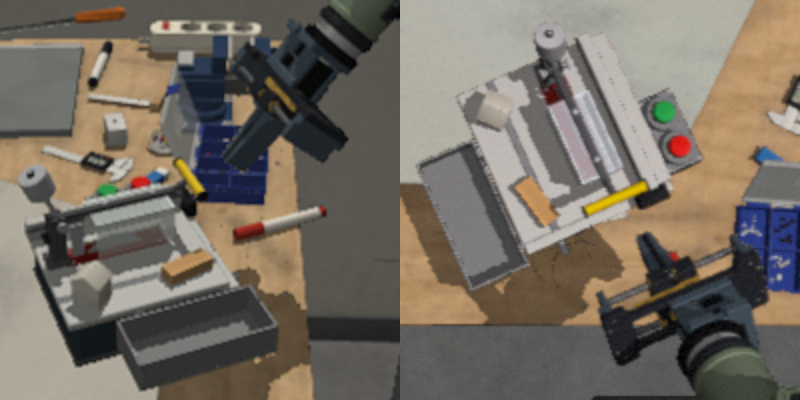

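```bash
cat > kin.py <<'E'
from h import *
from scipy.optimize import least_squares
D=[((14.89,22.92,95.68,0,61.58,-9.28),(560.93,161.11,128.02)),((14.91,24.88,98.40,.02,56.54,-9.28),(562.19,161.70,91.59)),
((69.44,18.35,89.706,0,72.04,-1.15),(190.93,541.84,213.11)),((26.5,-5.6,114.7,-1.2,48.2,-87.1),(407.2,210.1,259.5)),((27,0,135.5,-44.1,4.6,-43.7),(444.1,218,164.5))]
Y=lambda a:Ro.from_euler("y",a,degrees=True).as_matrix(); Z=lambda a:Ro.from_euler("z",a,degrees=True).as_matrix()
def fk(q,k):
    r0,h,a,b,e,L=k
    A=Z(q[0]); B=A@Y(q[1]); C=B@Y(q[2]); W=C@Z(q[3])@Y(q[4])@Z(q[5])
    # C z axis = forearm direction
    p=A@[r0,0,h]+B@[0,0,a]+C@[e,0,b]+W@[0,0,L]
    return p,W
def fit():
    r=least_squares(lambda k:np.concatenate([fk(q,k)[0]-np.array(p) for q,p in D]),[0,200,350,350,0,250])
    return r
E
python3 - <<'E'
from kin import *
r=fit();print(r.x.round(1),r.fun.reshape(-1,3).round(1))
k=r.x
p=np.load("saw.npy");c,s=np.cos(p[2]),np.sin(p[2]);M=np.array([[c,-s,0],[s,c,0],[0,0,1]])
print("axes check",(M.T@fk(D[-1][0],k)[1]).round(3))
E
```

```text
[  9.3 134.1 580.  409.9  21.6 324. ] [[  3.2 -11.1   1.1]
 [  3.3 -11.    1.7]
 [ 10.8  -4.   -0. ]
 [  5.  -10.3  -1.5]
 [  4.5  -9.7  -1.3]]
axes check [[-0.018 -0.751  0.66 ]
 [-1.     0.003 -0.024]
 [ 0.016 -0.66  -0.751]]
```

```bash
cat > kin.py <<'E'
from h import *
from scipy.optimize import least_squares
D=[((14.89,22.92,95.68,0,61.58,-9.28),(560.93,161.11,128.02)),((14.91,24.88,98.40,.02,56.54,-9.28),(562.19,161.70,91.59)),
((69.44,18.35,89.706,0,72.04,-1.15),(190.93,541.84,213.11)),((26.5,-5.6,114.7,-1.2,48.2,-87.1),(407.2,210.1,259.5)),((27,0,135.5,-44.1,4.6,-43.7),(444.1,218,164.5))]
Y=lambda a:Ro.from_euler("y",a,degrees=True).as_matrix(); Z=lambda a:Ro.from_euler("z",a,degrees=True).as_matrix()
F180=np.diag([-1,-1,1.])
def fk(q,k):
    r0,h,a,b,e,L,d=k
    A=Z(q[0]); B=A@Y(q[1]); C=B@Y(q[2]); W=C@Z(q[3])@Y(q[4])@Z(q[5])
    p=A@[r0,d,h]+B@[0,0,a]+C@[e,0,b]+W@[0,0,L]
    return p,W@F180
def fit():
    return least_squares(lambda k:np.concatenate([fk(q,k)[0]-np.array(p) for q,p in D]),[0,200,350,350,0,250,0])
LO=np.array([-177.97,-48.28,12.27,-77.06,2.81,-146.56]);HI=np.array([177.97,115.42,149.76,257.06,150.46,146.56])
sp=np.load("saw.npy");_c,_s=np.cos(sp[2]),np.sin(sp[2]);M=np.array([[_c,-_s,0],[_s,_c,0],[0,0,1]]);O=np.array([sp[0],sp[1],0])
def ik(P,R,k,q0):
    def f(q):
        p,W=fk(q,k); return np.concatenate([(p-P),200*Ro.from_matrix(W.T@R).as_rotvec()])
    r=least_squares(f,np.clip(q0,LO+.1,HI-.1),bounds=(LO,HI)); return r.x,np.abs(r.fun).max()
def Rt(phi,psi=0,yaw=90):
    # saw frame: tool down with yaw about z, tilted phi forward (about -y), then psi about saw z
    return M@Z(psi)@Y(-phi)@Z(yaw)@np.diag([1,-1,-1.])
E
python3 - <<'E'
from kin import *
r=fit();k=r.x;print(k.round(1),np.abs(r.fun).max()); np.save("k.npy",k)
for phi in (20,25,30,35,45,60):
  s_=12; a=np.radians(phi); d=np.array([np.sin(a),0,-np.cos(a)]);n=np.array([np.cos(a),0,np.sin(a)])
  for nm,bar in (("shut",np.array([-95,-15,168.])),("mid",np.array([-20.5,-15,294]))):
    P=O+M@(bar+s_*d-22.5*n)
    for yaw in(90,-90):
      out=[]
      for q0 in ((27,0,135,0,20,-87),(27,0,135,180,20,90),(27,0,135,90,20,0),(27,0,135,0,20,90),(27,0,135,180,20,-90)):
        q,e=ik(P,Rt(phi,0,yaw),k,q0)
        if e<1: out.append(tuple(q.round(0)))
      print(phi,nm,yaw,set(out))
E
```

```text
[-2.000e-01  1.416e+02  5.908e+02  4.179e+02  2.570e+01  3.351e+02
  1.150e+01] 0.2134525297761911
20 shut 90 {(np.float64(26.0), np.float64(9.0), np.float64(116.0), np.float64(-1.0), np.float64(35.0), np.float64(-88.0))}
20 shut -90 {(np.float64(26.0), np.float64(9.0), np.float64(116.0), np.float64(-1.0), np.float64(35.0), np.float64(92.0))}
20 mid 90 {(np.float64(26.0), np.float64(10.0), np.float64(95.0), np.float64(-1.0), np.float64(55.0), np.float64(-88.0))}
20 mid -90 {(np.float64(26.0), np.float64(10.0), np.float64(95.0), np.float64(-1.0), np.float64(55.0), np.float64(92.0))}
25 shut 90 {(np.float64(26.0), np.float64(8.0), np.float64(120.0), np.float64(-2.0), np.float64(27.0), np.float64(-87.0))}
25 shut -90 {(np.float64(26.0), np.float64(8.0), np.float64(120.0), np.float64(-2.0), np.float64(27.0), np.float64(93.0))}
25 mid 90 {(np.float64(26.0), np.float64(8.0), np.float64(100.0), np.float64(-1.0), np.float64(48.0), np.float64(-88.0))}
25 mid -90 {(np.float64(26.0), np.float64(8.0), np.float64(100.0), np.float64(-1.0), np.float64(48.0), np.float64(92.0))}
30 shut 90 {(np.float
[... 1245 characters left out ...]
4(3.0), np.float64(116.0), np.float64(-5.0), np.float64(16.0), np.float64(-84.0))}
45 mid -90 {(np.float64(26.0), np.float64(3.0), np.float64(116.0), np.float64(-5.0), np.float64(16.0), np.float64(96.0))}
60 shut 90 {(np.float64(27.0), np.float64(15.0), np.float64(146.0), np.float64(184.0), np.float64(41.0), np.float64(89.0))}
60 shut -90 {(np.float64(27.0), np.float64(15.0), np.float64(146.0), np.float64(184.0), np.float64(41.0), np.float64(-91.0))}
60 mid 90 {(np.float64(26.0), np.float64(4.0), np.float64(127.0), np.float64(190.0), np.float64(11.0), np.float64(82.0))}
60 mid -90 {(np.float64(26.0), np.float64(4.0), np.float64(127.0), np.float64(190.0), np.float64(11.0), np.float64(-98.0))}
```

φ = 45° runs into the wrist's q5 limit. My fitted kinematics (0.2 mm residual) say a 30° tilt is comfortable. I'll work out the approach and push path at 30°, easing to about 20°.

```bash
python3 - <<'E'
from kin import *
k=np.load("k.npy"); s=env.state()
Rc=Ro.from_euler("xyz",s["ee_rot"],degrees=True).as_matrix()
def tcp(al,phi,s_,g):
    th=np.radians(175.2-al); bar=np.array([72+168*np.cos(th),-15,152+168*np.sin(th)])
    a=np.radians(phi); d=np.array([np.sin(a),0,-np.cos(a)]);n=np.array([np.cos(a),0,np.sin(a)])
    return O+M@(bar+s_*d-(22.5+g)*n)
P0=tcp(0,30,14,25); P1=tcp(0,30,14,4)
print("to P0",(P0-s["ee_pos"]).round(1),"rot",Ro.from_matrix(Rt(30)@Rc.T).as_rotvec().round(3))
print("P0",P0.round(1),"P0->P1",(P1-P0).round(1))
prev=P1;q=[26,7,124,-3,19,-86]
for i,al in enumerate(range(5,76,5)):
    phi=30 if al<=40 else 30-(al-40)*0.4
    P=tcp(al,phi,14,-1); q,e=ik(P,Rt(phi),k,q)
    print(al,round(phi,1),(P-prev).round(1),"tot",(P-P1).round(1),q.round(0),round(e,2)); prev=P
print("tilt back axis per rad",(M@[0,1,0]).round(3))
E
```

```text
to P0 [ 20.3  17.8 -33.5] rot [-0.062  0.185  0.017]
P0 [462.8 234.7 130.2] P0->P1 [16.6  7.5 10.5]
5 30 [ 5.6  2.5 17. ] tot [ 5.6  2.5 17. ] [ 26.   6. 122.  -3.  21. -86.] 0.0
10 30 [ 2.8  1.3 14.3] tot [ 8.5  3.8 31.4] [ 26.   6. 121.  -2.  24. -86.] 0.0
15 30 [ 4.   1.8 14. ] tot [12.5  5.6 45.4] [ 26.   5. 119.  -2.  26. -86.] 0.0
20 30 [ 5.1  2.3 13.6] tot [17.5  7.9 58.9] [ 26.   4. 117.  -2.  28. -87.] 0.0
25 30 [ 6.1  2.8 13. ] tot [23.7 10.6 71.9] [ 26.   4. 115.  -2.  31. -87.] 0.0
30 30 [ 7.1  3.2 12.4] tot [30.8 13.9 84.3] [ 26.   4. 113.  -2.  33. -87.] 0.0
35 30 [ 8.1  3.6 11.7] tot [38.9 17.5 96. ] [ 26.   5. 111.  -2.  34. -87.] 0.0
40 30 [ 9.   4.  10.8] tot [ 47.9  21.6 106.8] [ 26.   5. 109.  -1.  36. -87.] 0.0
45 28.0 [ 9.1  4.1 10.4] tot [ 57.   25.6 117.2] [ 26.   6. 105.  -1.  41. -88.] 0.0
50 26.0 [9.9 4.4 9.4] tot [ 66.9  30.1 126.6] [ 26.   7. 101.  -1.  45. -88.] 0.0
55 24.0 [10.6  4.7  8.4] tot [ 77.4  34.8 135. ] [ 26.   9.  98.  -1.  50. -88.] 0.0
60 22.0 [11.2  5.   7.3] tot [ 88.6  39.8 142.3] [ 26.  11.  94.  -1.  54. -88.] 0.0
65 20.0 [11.7  5.2  6.2] tot [100.3  45.1 148.5] [ 26.  13.  90.  -1.  58. -88.] 0.0
70 18.0 [12.1  5.4  5. ] tot [112.3  50.5 153.5] [ 26.  15.  86.  -0.  62. -89.] 0.0
75 16.0 [12.4  5.6  3.8] tot [124.8  56.1 157.3] [ 25.  17.  82.  -0.  66. -89.] 0.0
tilt back axis per rad [-0.41   0.912  0.   ]
```

Emit:
{"api": "drive_tool", "payload": {
  "motion": [
    [[0,0.003,0],[-0.0062,0.0185,0.0017]],
    [[0,0.003,0],[-0.0062,0.0185,0.0017]],
    [[0,0.003,0],[-0.0062,0.0185,0.0017]],
    [[0,0.003,-0.003],[-0.0062,0.0185,0.0017]],
    [[0.003,0.001,-0.005],[-0.0062,0.0185,0.0017]],
    [[0.003,0.001,-0.005],[-0.0062,0.0185,0.0017]],
    [[0.003,0.001,-0.005],[-0.0062,0.0185,0.0017]],
    [[0.004,0.001,-0.005],[-0.0062,0.0185,0.0017]],
    [[0.004,0.001,-0.005],[-0.0062,0.0185,0.0017]],
    [[0.003,0.001,-0.005],[-0.0062,0.0185,0.0017]]
  ]
}}

```text
time_s: 8.78
ee_pos: [461.8, 234.1, 130.4]
ee_rot: [149.9, -0.0, 114.2]
force: [-0.4, -0.0, -0.3]
gripper_width: 0.3
```

```bash
python3 - <<'E'
from kin import *
st(); s=env.state(); Rc=Ro.from_euler("xyz",s["ee_rot"],degrees=True).as_matrix()
print("to P0",(np.array([462.8,234.7,130.2])-s["ee_pos"]).round(1),"rot",Ro.from_matrix(Rt(30)@Rc.T).as_rotvec().round(3))
E
```

```text
t 8.7833 q [ 26.3   6.5 127.5  -3.7  15.9 -84.7] tcp [461.8 234.1 130.4] saw tcp [-130.7  -15.2  130.4] F [-0.4 -0.  -0.3]
tool axes in saw:
 [[-0.     0.865  0.502]
 [ 1.     0.     0.   ]
 [ 0.     0.502 -0.865]]
to P0 [ 1.   0.6 -0.2] rot [-0.001  0.002 -0.   ]
```

Emit:
{"api": "drive_tool", "payload": {
  "motion": [
    [[0.006,0.003,0.004],[0,0,0]],
    [[0.006,0.003,0.004],[0,0,0]],
    [[0.006,0.002,0.003],[0,0,0]],
    [[0.0028,0.0013,0.0085],[0,0,0]],
    [[0.0028,0.0013,0.0085],[0,0,0]],
    [[0.0015,0.0007,0.0075],[0,0,0]],
    [[0.0015,0.0006,0.007],[0,0,0]],
    [[0.002,0.0009,0.007],[0,0,0]],
    [[0.002,0.0009,0.007],[0,0,0]],
    [[0,0,0],[0,0,0]]
  ]
}}

```text
time_s: 9.62
ee_pos: [490.8, 246.9, 187.0]
ee_rot: [150.0, 0.0, 114.2]
force: [-4.8, -2.2, 0.6]
gripper_width: 0.0
```

```bash
python3 - <<'E'
from h import *
st()
a=env.grab_frame("side"); b=env.grab_frame("top")
im=np.hstack([cv2.resize(a[80:280,200:400],None,fx=2,fy=2),cv2.resize(b[110:310,230:430],None,fx=2,fy=2)])
cv2.imwrite("pics/c4.png",im[:,:,::-1])
E
```

```text
t 9.6167 q [ 26.1   4.7 119.   -2.2  26.3 -86.4] tcp [490.8 246.9 187. ] saw tcp [-98.9 -15.4 187. ] F [-4.8 -2.2  0.6]
tool axes in saw:
 [[-0.     0.866  0.5  ]
 [ 1.     0.001 -0.   ]
 [-0.001  0.5   -0.866]]
```

View pics/c4.png

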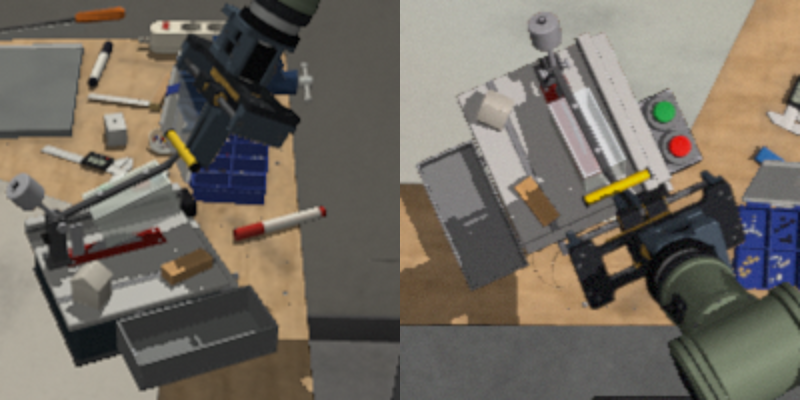

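The guard is rising with the finger under its bar. Continuing past the balance point.

Emit:
{"api": "drive_tool", "payload": {
  "motion": [
    [[0.0051,0.0023,0.0136],[0,0,0]],
    [[0.0061,0.0028,0.013],[0,0,0]],
    [[0.0071,0.0032,0.0124],[0,0,0]],
    [[0.0081,0.0036,0.0117],[0,0,0]],
    [[0.009,0.004,0.0108],[0,0,0]],
    [[0.0091,0.0041,0.0104],[-0.0143,0.0319,0]],
    [[0.0099,0.0044,0.0094],[-0.0143,0.0319,0]],
    [[0.0106,0.0047,0.0084],[-0.0143,0.0319,0]],
    [[0.0112,0.005,0.0073],[-0.0143,0.0319,0]],
    [[0.0117,0.0052,0.0062],[-0.0143,0.0319,0]]
  ]
}}

```text
time_s: 10.55
ee_pos: [580.8, 287.4, 291.7]
ee_rot: [159.8, 0.0, 114.3]
force: [-0.1, 0.2, 0.4]
gripper_width: 0.4
```

Emit:
{"api": "drive_tool", "payload": {
  "motion": [
    [[0.006,0.0027,0.0025],[-0.0143,0.0319,0]],
    [[0.006,0.0027,0.0025],[0,0,0]],
    [[0,0,0],[0,0,0]],
    [[0,0,0],[0,0,0]],
    [[0,0,0],[0,0,0]],
    [[0,0,0],[0,0,0]],
    [[0,0,0],[0,0,0]],
    [[0,0,0],[0,0,0]],
    [[0,0,0],[0,0,0]],
    [[0,0,0],[0,0,0]]
  ]
}}

```text
time_s: 11.38
ee_pos: [592.2, 292.2, 295.0]
ee_rot: [161.8, 0.0, 114.2]
force: [0.2, 0.1, 0.3]
gripper_width: 0.5
```

```bash
python3 - <<'E'
from h import *
st()
a=env.grab_frame("side"); b=env.grab_frame("top")
im=np.hstack([cv2.resize(a[80:280,200:400],None,fx=2,fy=2),cv2.resize(b[110:310,230:430],None,fx=2,fy=2)])
cv2.imwrite("pics/c5.png",im[:,:,::-1])
E
```

```text
t 11.3833 q [ 25.5  14.7  85.6  -0.5  61.6 -88.6] tcp [592.2 292.2 295. ] saw tcp [ 12.1 -15.7 295. ] F [0.2 0.1 0.3]
tool axes in saw:
 [[-0.     0.95   0.312]
 [ 1.     0.    -0.   ]
 [-0.     0.312 -0.95 ]]
```

View pics/c5.png

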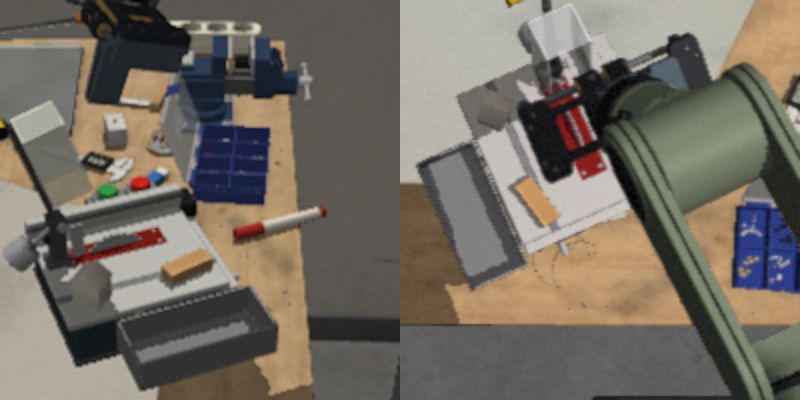

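The guard is open against its stop. In the side view the hood leans back at (50,150) and the bar is off at the far left. Now I bring the tool vertical at saw (-58, 20), between blade and offcut. I keep the jaw axis along saw y so the gripper body clears the raised hood.

Emit:
{"api": "drive_tool", "payload": {
  "motion": [
    [[-0.0265,0.0012,0],[-0.026,0.058,0]],
    [[-0.0265,0.0012,0],[-0.026,0.058,0]],
    [[-0.0256,0.0013,0],[-0.026,0.058,0]],
    [[0,0,0],[-0.026,0.058,0]],
    [[0,0,-0.02],[-0.026,0.058,0]],
    [[0,0,-0.033],[0,0,0]],
    [[0,0,-0.033],[0,0,0]],
    [[0,0,-0.033],[0,0,0]],
    [[0,0,-0.031],[0,0,0]],
    [[0,0,-0.015],[0,0,0]]
  ]
}}

```text
time_s: 12.32
ee_pos: [511.8, 294.9, 125.7]
ee_rot: [-179.6, 0.0, 114.2]
force: [-0.3, -0.5, 0.2]
gripper_width: 0.4
```

```bash
python3 - <<'E'
from h import *
st()
a=env.grab_frame("side"); b=env.grab_frame("wrist")
im=np.hstack([cv2.resize(a[80:280,200:400],None,fx=2,fy=2),cv2.resize(b,None,fx=.714,fy=.9524)])
cv2.imwrite("pics/c6.png",im[:,:,::-1])
E
```

```text
t 12.3167 q [ 28.8  23.7  94.7   0.   62.  -85.4] tcp [511.8 294.9 125.7] saw tcp [-60.1  19.8 125.7] F [-0.3 -0.5  0.2]
tool axes in saw:
 [[-0.     1.    -0.007]
 [ 1.     0.    -0.   ]
 [-0.    -0.007 -1.   ]]
```

View pics/c6.png

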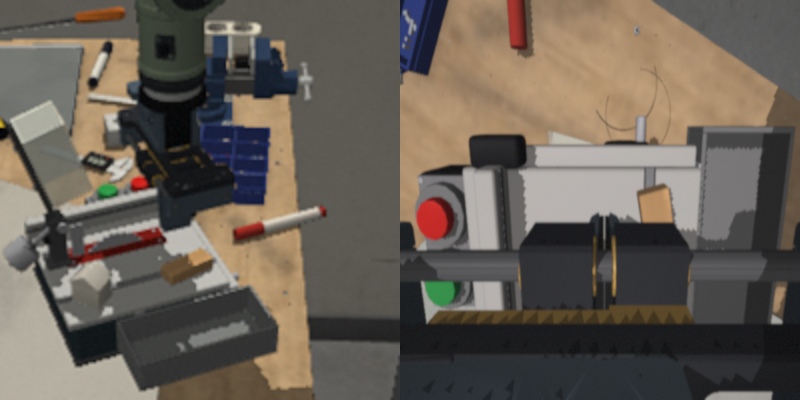

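Emit:
{"api": "drive_tool", "payload": {
  "motion": [
    [[0.001,0.0005,-0.015],[0,0,0]],
    [[0.001,0.0005,-0.008],[0,0,0]],
    [[0,0,-0.003],[0,0,0]],
    [[0,0,0],[0,0,0]],
    [[-0.0025,0.0055,0],[0,0,0]],
    [[-0.0025,0.0055,0],[0,0,0]],
    [[-0.0025,0.0055,0],[0,0,0]],
    [[-0.0025,0.0055,0],[0,0,0]],
    [[-0.0025,0.0055,0],[0,0,0]],
    [[0,0,0],[0,0,0]]
  ]
}}

```text
time_s: 13.25
ee_pos: [502.8, 325.8, 104.2]
ee_rot: [-180.0, -0.0, 114.3]
force: [0.4, 0.1, -0.4]
gripper_width: 0.7
```

```bash
python3 - <<'E'
from h import *
st()
a=env.grab_frame("side"); b=env.grab_frame("wrist")
im=np.hstack([cv2.resize(a[80:280,200:400],None,fx=2,fy=2),cv2.resize(b,None,fx=.714,fy=.9524)])
cv2.imwrite("pics/c7.png",im[:,:,::-1])
E
```

```text
t 13.25 q [ 31.8  25.4  95.4   0.   59.2 -82.5] tcp [502.8 325.8 104.2] saw tcp [-55.7  51.6 104.2] F [ 0.4  0.1 -0.4]
tool axes in saw:
 [[-0.002  1.    -0.001]
 [ 1.     0.002  0.   ]
 [ 0.    -0.001 -1.   ]]
```

View pics/c7.png

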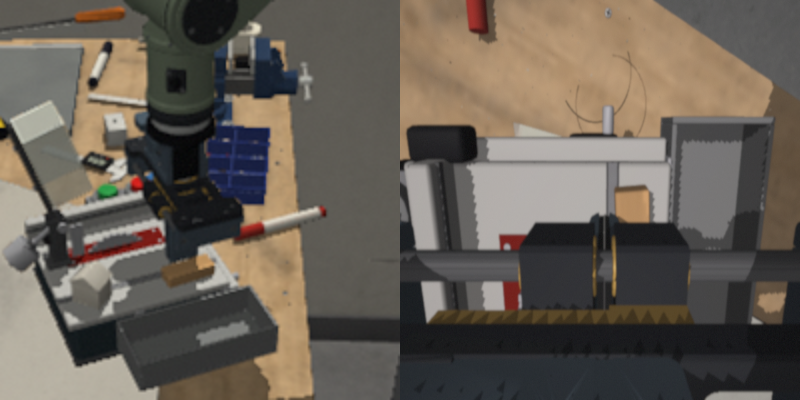

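The block has turned square to the fingers and moves with them. I lower 4 mm for more overlap and push on over the edge.

Emit:
{"api": "drive_tool", "payload": {
  "motion": [
    [[0,0,-0.004],[0,0,0]],
    [[-0.0021,0.0047,0],[0,0,0]],
    [[-0.0021,0.0047,0],[0,0,0]],
    [[-0.0021,0.0047,0],[0,0,0]],
    [[-0.0021,0.0047,0],[0,0,0]],
    [[-0.0021,0.0047,0],[0,0,0]],
    [[-0.0021,0.0047,0],[0,0,0]],
    [[-0.0021,0.0047,0],[0,0,0]],
    [[-0.0021,0.0047,0],[0,0,0]],
    [[0,0,0],[0,0,0]]
  ]
}}

```text
time_s: 14.18
ee_pos: [486.0, 363.1, 99.9]
ee_rot: [-179.9, -0.0, 114.3]
force: [0.1, -0.1, -0.3]
gripper_width: 0.5
```

```bash
python3 - <<'E'
from h import *
st()
a=env.grab_frame("side"); b=env.grab_frame("wrist")
im=np.hstack([cv2.resize(a[80:280,200:400],None,fx=2,fy=2),cv2.resize(b,None,fx=.714,fy=.9524)])
cv2.imwrite("pics/c8.png",im[:,:,::-1])
E
```

```text
t 14.1833 q [ 35.7  26.3  94.6   0.   59.2 -78.6] tcp [486.  363.1  99.9] saw tcp [-55.6  92.6  99.9] F [ 0.1 -0.1 -0.3]
tool axes in saw:
 [[-0.001  1.    -0.001]
 [ 1.     0.001  0.   ]
 [ 0.    -0.001 -1.   ]]
```

View pics/c8.png

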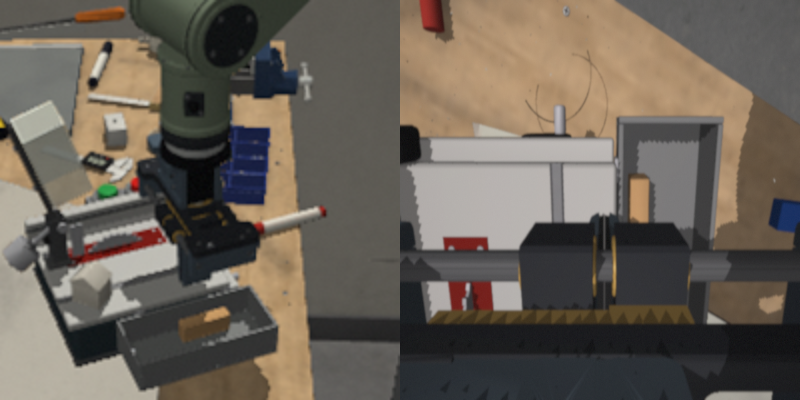

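The offcut lies in the tray. I retract straight up, then away towards the robot.

Emit:
{"api": "drive_tool", "payload": {
  "motion": [
    [[0,0,0.01],[0,0,0]],
    [[0,0,0.03],[0,0,0]],
    [[0,0,0.04],[0,0,0]],
    [[0,0,0.04],[0,0,0]],
    [[0,0,0.04],[0,0,0]],
    [[-0.03,0,0.02],[0,0,0]],
    [[-0.035,0,0],[0,0,0]],
    [[-0.035,0,0],[0,0,0]],
    [[-0.03,0,0],[0,0,0]],
    [[0,0,0],[0,0,0]]
  ]
}}

```text
time_s: 15.12
ee_pos: [351.9, 361.2, 281.5]
ee_rot: [-179.9, -0.1, 114.4]
force: [-0.5, 0.2, 0.0]
gripper_width: 0.3
```

```bash
python3 - <<'E'
from h import *
st()
a=env.grab_frame("side"); b=env.grab_frame("top")
cv2.imwrite("pics/c9s.png",cv2.resize(a[80:280,150:400],None,fx=3,fy=3,interpolation=cv2.INTER_CUBIC)[:,:,::-1])
cv2.imwrite("pics/c9t.png",cv2.resize(b[90:280,130:400],None,fx=2.9,fy=2.9,interpolation=cv2.INTER_CUBIC)[:,:,::-1])
E
```

```text
t 15.1167 q [ 44.4   9.8  91.5   0.1  78.8 -70. ] tcp [351.9 361.2 281.5] saw tcp [-178.8  145.8  281.5] F [-0.5  0.2  0. ]
tool axes in saw:
 [[-0.003  1.    -0.002]
 [ 1.     0.003  0.002]
 [ 0.002 -0.002 -1.   ]]
```

View pics/c9s.png

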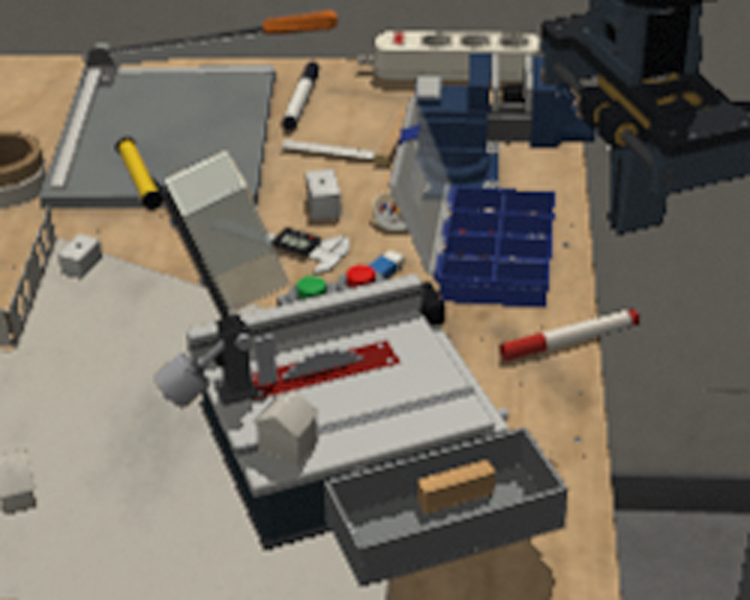

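View pics/c9t.png

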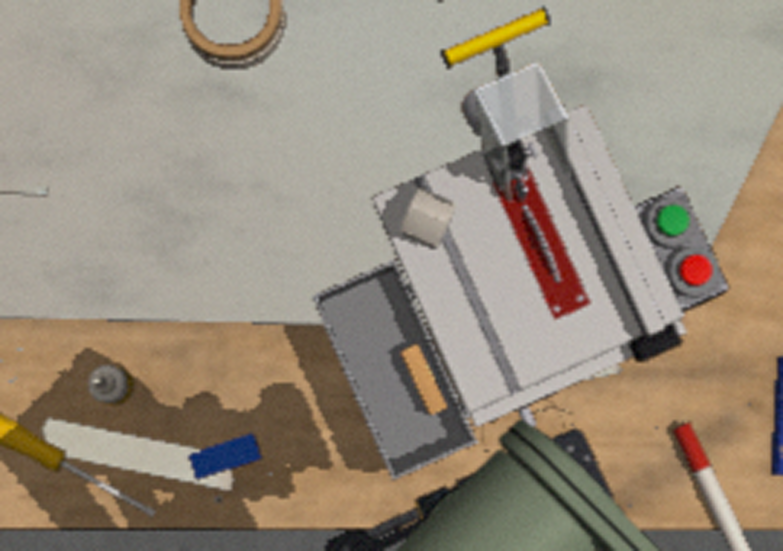

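```bash
python3 - <<'E'
from h import *
im=env.grab_frame("side")[:,:,::-1].copy(); old=cv2.imread("pics/side0.png")
def red(i):
    m=cv2.inRange(cv2.cvtColor(i,cv2.COLOR_BGR2HSV),(0,180,80),(6,255,255))[180:205,310:345]; y,x=np.nonzero(m); return x.mean()+310,y.mean()+180
print("marker cap before/after",red(old),red(im))
for nm,(x0,y0,x1,y1) in {"house":(228,205,262,245),"glue":(288,320,312,364)}.items():
    t=old[y0:y1,x0:x1]; r=cv2.matchTemplate(im[y0-8:y1+8,x0-8:x1+8],t,cv2.TM_CCOEFF_NORMED); _,v,_,l=cv2.minMaxLoc(r); print(nm,"shift px",l[0]-8,l[1]-8,round(v,3))
s=env.state();print(s["time_s"],s["force"].round(1),np.abs(s["qvel"]).max())
print(env.job_done())
E
```

```text
marker cap before/after (np.float64(323.8888888888889), np.float64(194.6851851851852)) (np.float64(323.78181818181815), np.float64(194.74545454545455))
house shift px 0 0 0.857
glue shift px 0 0 0.552
15.2667 [ 1.1 -0.2 -0.2] 1.4101461939932816
the job is handed in; nothing more can be done
None
```

The job is done and handed in at 15.3 s of the 54 s allowed, with the arm clear of everything.

- **Stop button:** I pressed the red button fully, with 17 N at its hard stop, and let it spring back. The spring force died away about 6 mm above the stop. The stop sat about 4 mm higher than the given dimensions implied, which I put down to an offset in the tool's height reading. The green button was not touched.
- **Guard:** I pushed it up from under the yellow bar, past its balance point, and it fell open by itself. The pictures show it leaning back raised with nothing touching it. I tilted the tool 30° for this because the wrist could not reach 45° there.
- **Offcut:** I pushed it sideways across the table with shut fingers and it dropped into the grey tray, where it lies inside the walls. It was never lifted.
- **Items to leave alone:** In the side view the marker cap moved about 0.1 px, and the house and glue bottle did not shift. The glue bottle match was weak (0.55), probably from changed shadows, but it stands upright in the last top picture.

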